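# Hook the small bracket shelf into the slotted stand and lock it

## Robot

A 7-joint arm with a two-finger parallel gripper is mounted at the origin on a cart in front of the work surface, level with it; the furniture and walls round the work are solid. World frame = base frame: x ahead of the robot, y to its left, z up, the work surface at z = 0. Lengths are in m, angles in rad, forces in N, time in s.
With the tool pointing down it reaches from about 0.425 to 0.875 m from the base axis. Payload 4.7 kg.
Tool frame: the origin (TCP) lies at the very end of the fingers, on their centre line; the grasp point (between the pads) lies 19 mm behind it; z points along the fingers, y is the line along which they close (so a half turn about z gives the same grasp; the last joint's range is limited). The gripper opens to 87 mm and grips with 3 to 60 N. Pads are 19 mm wide; open, the fingers measure 117 mm over their backs; the gripper's body (75 mm by 190 mm) begins 51 mm behind the grasp point.
Start: joints at [1.257, 0.321, -0.07, 1.45, 0.023, 1.371, -0.057], TCP at [0.209, -0.615, 0.223] pointing down, gripper open.
Joint ranges: [-2.86, 2.86], [-0.3, 2.09], [-1.38, 1.24], [0.06, 2.45], [-1.56, 4.7], [0.09, 2.05], [-2.69, 2.69]. Speed limits (rad/s): [2.57, 2.57, 3.14, 3.14, 3.14, 3.14, 3.14].

## Interface

Orientations are given as a rotation vector (axis times angle).
In Python, from bench import get_state, get_image, get_calibration, close_job gives the robot as it stands.
- The arm moves only by the shell command python3 -m crank 'ROWS' [FORCE]. ROWS is JSON, a list of rows, each a list of 5 numbers: the opening, from 0 (shut) to 1 (fully open), then the shift along the world's x, y, z in units of 0.2 m (1.0 is 0.2 m), then the turn about the world's z in units of 2 pi rad (1.0 is 2 pi rad). A call has 1 to 5 rows; each row is the pose to reach, as a shift and turn from the pose commanded when the call began, turning the shorter way round; what a row does not reach only later rows make up. A row lasts 1/8 s, in which the tool goes at most 62.5 mm and 10.7 degrees, less where a joint would pass 70% of its speed; a pose out of reach is approached as far as the arm can. A call with a number of a shift or a turn outside -1 to 1 is refused whole. A call with a gripper value outside its range is refused whole. The fingers move at their own pace and stop on an object; FORCE is the grip in N (left out, the last holds). Time passes only in rows, so rows that repeat a pose let the fingers close. It gives the time, the measured TCP pose, the force, the opening and the grip force at its end, in the units of the state.
- get_state(): the state, without advancing time (a new reading comes with each control period).
- get_image(name): name is "scene" or "top" or "wrist"; returns the picture (384x512x3 uint8, red, green, blue); there is no depth.
- get_calibration(name): a dict with "fovy" (degrees; the focal length in pixels is half the picture's height over the tangent of half this angle, whatever the lens; pixels are square), "cx", "cy" (the principal point, pixels), "k1" (the pictures are not rectified: a ray, as slopes to the right and down, at radius r is drawn at 1 + k1 r^2 times it, then the intrinsics apply), "R" (3x3) and "t" (3): a world point X has camera coordinates R X + t. Camera axes: x right, y down, z forward; pixel columns grow to the right and rows downward; lengths in m; the calibration is good to about 2 mm. A picture is of the moment at which its call begins: read the wrist's pose just before it. get_calibration takes no time and is no camera call; for the wrist camera it gives the pose at the moment of the call.
- close_job(): hands the job in; it is judged then, once.
The state is a dict: "time": time; "joint_positions": joint angles; "qd": joint speeds; "joint_torque": joint torques, N m; "position": TCP position; "tool_rot": TCP orientation; "ft_force": force on the tool from outside, world axes, zero at the start; "torque": the same for the moment, N m; "grip_width": opening from 0.0 (shut) to 1.0 (fully open); "grip_force": force on a finger pad.
Only numpy, scipy, OpenCV 4.12 (cv2) and the standard library are available. Lean on these libraries where they do the work, as an engineer would, in place of code of your own. Each camera call takes 0.05 s, during which the arm holds its last target. There are 200 camera calls.

## Task

Pick up the small metal bracket shelf by its middle divider and hook its two rear tabs into the top pair of slots of the slotted stand, then push it down until it is fully home and the spring catch has snapped over it, and let go. The slotted panel is clamped somewhere left of its stand's middle, so feel for the slots gently and never force the shelf against the stand; do not disturb the bottles and the cup standing nearby.

Things in the scene. Friction and masses are not known exactly. Their poses are not given: they have to be found in the camera images.
- shelf: Loose aluminium bracket shelf, 0.24 to 0.39 kg, standing on the bench. Origin: centre of its underside; x to its rear (tab) side, y across, z up. Floor 90 x 110 x 4 mm, front lip to z = 13, side walls to z = 20 mm. Rear frame 4 mm thick, rear face at x = 45, up to z = 70, open in the middle between a low bar (top z = 6.5, |y| < 14) and a top bar (z 58 to 70)
- divider (a point): Centre of the top of the shelf's grey middle divider, the place to grip from above with a finger on either side in y. The divider is 10 mm thick in y, 63 mm long in x, and goes 71 mm down to the floor. At x -6.5, y 0, z 75 mm of the shelf; axes as the shelf's
- tabs (a point): Point on the shelf's rear face midway between its two steel tabs, level with their necks' underside: x 45, y 0, z 50 mm of the shelf; axes as the shelf's. The tabs stand 40 mm to either side, each 6 mm wide, 15 mm out of the rear face: a neck 8 mm high (z 50 to 58), and near its end a lip 10 mm down to z = 40, 8 mm from the rear face at its root, 10 mm at its foot
- stand: Stand fixed to the bench: an upright steel panel clamped on two rails between posts. Origin: on the bench below the panel's front face, midway between the posts; x goes into the panel (front face x = 0), y to the left seen from the front, z up. Base x -20 to 75, |y| < 92, 10 mm high; posts to z = 176. Panel 6 mm thick, 124 wide, z 40 to 166, its middle clamped 5 to 29 mm left (+y) of the stand's
- slots (a point): Point on the panel's front plane midway between the posts at the lower edge of the top slots: x 0, y 0, z 120 mm of the stand; axes as the stand's. It does NOT follow the panel's sideways setting d: the slots are at y = d-40 and d+40 here, d unknown between 5 and 29 mm and constant. Each is 9 mm wide, z 120 to 154. The lower pair, z 75 to 109, is not used
- home (a point): Where the shelf's origin comes to rest when fully home, but for d (home is at y = d): x -45, y 0, z 70 mm of the stand; axes as the stand's (shelf axes parallel). The tabs go in with the shelf level and square, 10 to 26 mm above home (18 or more also clears the catch); then, with its rear face kept within 2 or 3 mm of the panel, straight down so that the lips go behind it
- catch (a joint): Spring catch: wedge nose 16 mm wide in the panel's middle (moves with d), z 79 to 88.5 of the stand, sloped above, flat below. 0 m = out, 5 mm proud; grows as it is pushed back, to about 5 mm while the shelf's floor and low bar pass. Spring 5 to 8 N; pushing the shelf past takes about 10 N. It snaps back to 0 over the low bar when the shelf is about 2 mm from home
- vial_a: Bystander: small white reagent bottle with a purple cap, 31 mm diameter, 66 mm tall; origin under its centre. Leave alone
- oil: Bystander: small brown bottle with a black cap, 27 mm diameter, 60 mm tall; origin under its centre. Leave alone. A fixed microscope, about 0.4 m tall, stands left of it on the bench (about x 0.3 to 0.55, y 0 to 0.2 m): swing round or over it
- cup: Bystander: specimen cup with a yellow lid, 60 mm diameter, 64 mm tall; origin under its centre. Leave alone
Not all that is in view belongs to the job. Leave any orange or red look-alike of the shelf alone.

How it is judged:
On the way, in this order (a step that is already met when the one before it is completed fails the run):
1. the shelf is lifted clear of the bench (height (world z) of shelf above 0.04 m), for 0.2 s.
2. both tabs are through the top slots: rear face within 4 mm of the panel, still 5 to 28 mm above home (x of shelf in the frame of stand above -0.049 m and z of shelf in the frame of stand between 0.075 and 0.098 m and y of shelf in the frame of stand between 0.001 and 0.033 m), for 0.1 s.
At the end, for the whole second after the job is handed in: The shelf hangs in the top slots fully home (within 3 mm of its seated height and about 5 mm of the panel, sideways where the slots are, level and square within 5 degrees), the spring catch is out again (under 1.5 mm) above its low bar, and the shelf is released and at rest (z of shelf in the frame of stand between 0.066 and 0.073 m and x of shelf in the frame of stand above -0.05 m and angle between the x axis of shelf and the x axis of stand, either way round below 0.09 rad and angle between shelf's own z axis and vertical below 0.09 rad and value of joint catch below 0.0015 m and linear speed of shelf below 0.02 m/s and y of shelf in the frame of stand between 0.001 and 0.033 m); the robot touches nothing.
It fails at once if the shelf is forced against the stand with more than 40 N (contact force between shelf and stand above 40 N).
It fails at once if the robot hits the stand with more than 25 N (contact force between any of the arm, the fingers and stand above 25 N).
It fails at once if a bystander is moved by more than 3 cm (distance of any of vial_a, oil, cup from where it was at the start of the episode above 0.03 m).
It also fails if it takes over 67 s, if anything falls off the work surface, if the arm or the gripper's body presses on something with over 40 N, if the wrist force passes 120 N, or if a joint passes its speed limit or range.

## Working session

There is one attempt and no reset: what is moved stays moved. The work goes in short steps, Python scripts to look and compute and a shell command to move; the robot and the scene stay as the last step left them, time stands still between calls to the robot, and variables do not carry over. Pictures are saved under pics/ and viewed, at most 10 in all, crops included, and the job is handed in when it is done.

```bash
mkdir -p pics; cat > h.py <<'E'
import numpy as np, cv2
from bench import *
def K(c):
    f=192/np.tan(np.radians(c["fovy"])/2); return np.array([[f,0,c["cx"]],[0,f,c["cy"]],[0,0,1.]]),np.array([c["k1"],0,0,0,0.])
def ray(c,p):
    k,d=K(c); u=cv2.undistortPoints(np.array([[p]],float),k,d)[0,0]
    R=np.array(c["R"]);t=np.array(c["t"]); return -R.T@t, R.T@np.array([u[0],u[1],1])
def onz(c,p,z):
    o,v=ray(c,p); return o+v*(z-o[2])/v[2]
def proj(c,X):
    k,d=K(c); R=np.array(c["R"]);t=np.array(c["t"])
    return cv2.projectPoints(np.array(X,float).reshape(-1,1,3),cv2.Rodrigues(R)[0],t,k,d)[0][:,0]
def tri(vs):
    A=np.zeros((3,3));b=np.zeros(3)
    for c,p in vs:
        o,v=ray(c,p);v=v/np.linalg.norm(v);P=np.eye(3)-np.outer(v,v);A+=P;b+=P@o
    return np.linalg.solve(A,b)
def snap(n,f):
    c=get_calibration(n);im=get_image(n);cv2.imwrite(f"pics/{f}.png",cv2.cvtColor(im,cv2.COLOR_RGB2BGR));return im,c
E
python3 - <<'E'
from h import *
a,_=snap("scene","s0");b,c=snap("top","t0")
for n in("scene","top","wrist"):
    c=get_calibration(n);print(n,c["fovy"],-np.array(c["R"]).T@np.array(c["t"]))
s=get_state();print(s)
E
```

```text
scene 42.28301211882308 [0.11559731 0.33311392 0.8400612 ]
top 47.142643477150976 [ 0.40258194 -0.31134594  1.13711827]
wrist 62.42336443066052 [ 0.27207966 -0.59406692  0.38334845]
{'time': 0.1, 'joint_positions': array([ 1.25710133,  0.32174185, -0.07013396,  1.45157112,  0.02261498,
        1.37083057, -0.05690636]), 'qd': array([-0.00027977, -0.0036858 ,  0.00106211, -0.00246971,  0.00106823,
        0.00039848,  0.00062003]), 'joint_torque': array([-9.40056962e-04, -4.92571807e+01, -4.06235782e-01, -3.13397419e+01,
       -6.42072642e-02,  3.94669280e-02,  5.78363597e-05]), 'position': array([ 0.20908247, -0.61490933,  0.22156676]), 'tool_rot': array([-3.09777508e+00, -5.12427094e-01,  5.98532394e-04]), 'ft_force': array([-0.05898895, -0.39423785, -0.49866669]), 'torque': array([ 0.04990733, -0.01929985,  0.00582177]), 'grip_force': 0.0, 'grip_width': 0.9963390622646724}
```

View pics/s0.png

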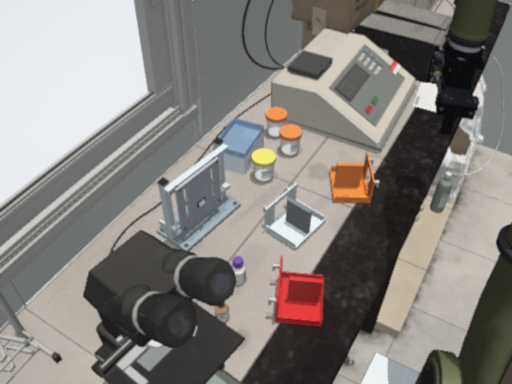

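View pics/t0.png

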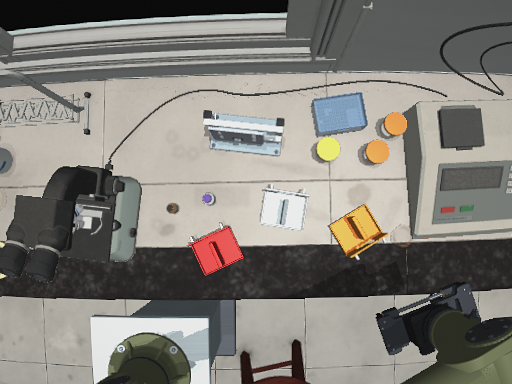

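The top view shows the shelf at about (284,208), with its tabs facing up-image (+x), and the stand at (243,133). The vial is at (208,198), the oil at (172,208) and the cup at (328,149). Next I'll crop in closer.

```bash
python3 - <<'E'
import cv2,numpy as np
a=cv2.imread("pics/t0.png");s=cv2.imread("pics/s0.png")
t1=cv2.resize(a[100:240,190:320],None,fx=4,fy=4,interpolation=cv2.INTER_CUBIC)[:560,:]
s1=cv2.resize(s[140:260,150:345][:, :],(0,0),fx=1.35,fy=1.35)
t2=t1
cv2.imwrite("pics/c0.png",t1)
cv2.imwrite("pics/c1.png",cv2.resize(s[140:260,150:335],None,fx=4,fy=4,interpolation=cv2.INTER_CUBIC))
E
```

```text
(no output)
```

View pics/c0.png

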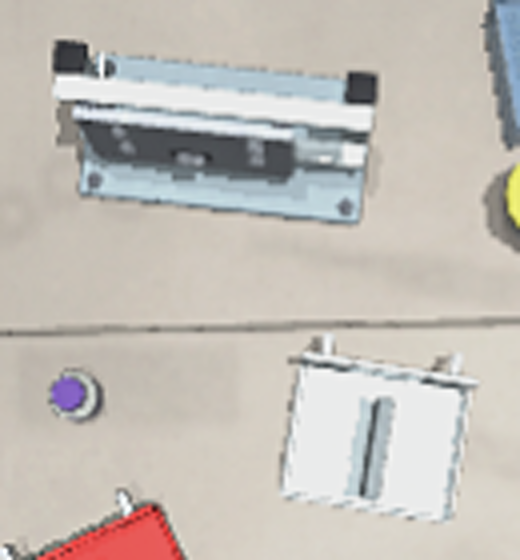

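View pics/c1.png

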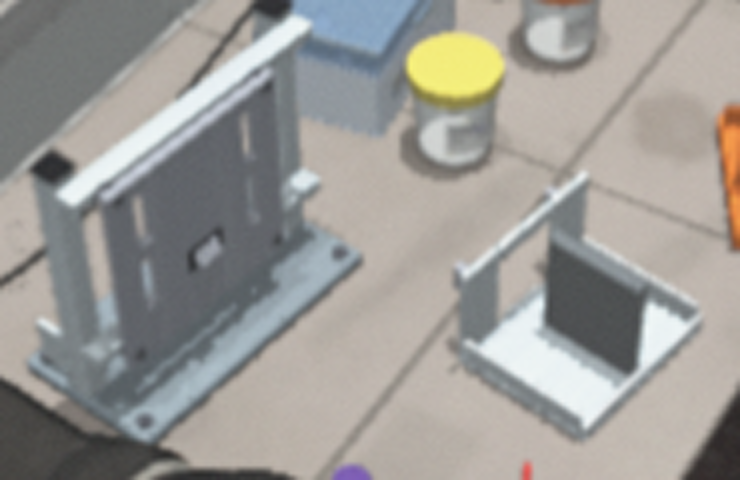

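The top crop shows the base's front edge from (80,193) to (362,222), the panel top from (78,115) to (295,135), and the divider top from (384,398) to (369,498). In the scene crop, the panel top runs from (105,195) to (272,75) and the divider top from (552,237) to (645,290).

```bash
python3 - <<'E'
from h import *
ct=get_calibration("top");cs=get_calibration("scene")
T=lambda x,y:(190+(x-1.5)/4,100+(y-1.5)/4); S=lambda x,y:(150+(x-1.5)/4,140+(y-1.5)/4)
def show(n,p): print(n,np.round(p,4))
L=onz(ct,T(80,193),.01);R=onz(ct,T(362,222),.01);show("baseL",L);show("baseR",R)
L2=onz(cs,S(150,442),.01);R2=onz(cs,S(362,258),.01);show("s baseL",L2);show("s baseR",R2)
for l,r in((L,R),(L2,R2)):
    y=(l-r)/np.linalg.norm(l-r);yaw=np.arctan2(-y[0],y[1]);m=(l+r)/2;x=np.array([y[1],-y[0],0]);show("yaw,w,origin",[yaw,np.linalg.norm(l-r),*(m+.02*x)])
for n,a,b in(("panelL",T(78,115),S(105,195)),("panelR",T(295,130),S(272,75))):
    show(n,[*onz(ct,a,.166),*onz(cs,b,.166)])
for n,a,b,z in(("divrear",T(384,398),S(552,237),.075),("divfront",T(369,498),S(645,290),.075)):
    show(n,[*onz(ct,a,z),*onz(cs,b,z)])
for n,a,z in(("barL",T(290,360),.07),("barR",T(476,383),.07),("lipL",T(284,496),.01),("lipR",T(448,520),.01)): show(n,onz(ct,a,z))
print("vial",onz(ct,T(69,393),.066),"cup",onz(ct,(328,149),.064))
E
```

```text
baseL [ 0.59   -0.1743  0.01  ]
baseR [ 0.5669 -0.3566  0.01  ]
s baseL [ 0.5878 -0.1738  0.01  ]
s baseR [ 0.5637 -0.3501  0.01  ]
yaw,w,origin [-0.1261  0.1838  0.5983 -0.268   0.01  ]
yaw,w,origin [-0.1354  0.1779  0.5956 -0.2647  0.01  ]
panelL [ 0.6085 -0.1925  0.166   0.6112 -0.1933  0.166 ]
panelR [ 0.5969 -0.3142  0.166   0.5917 -0.3115  0.166 ]
divrear [ 0.45   -0.3648  0.075   0.4482 -0.3636  0.075 ]
divfront [ 0.3899 -0.3544  0.075   0.3866 -0.3538  0.075 ]
barL [ 0.4745 -0.3085  0.07  ]
barR [ 0.4582 -0.4212  0.07  ]
lipL [ 0.3915 -0.3028  0.01  ]
lipR [ 0.3741 -0.4072  0.01  ]
vial [ 0.45728622 -0.17297256  0.066     ] cup [ 0.57198938 -0.47299268  0.064     ]
```

```bash
python3 -m crank '[[1,0.2,0.24,0.1,-0.02],[1,0.4,0.48,0.14,-0.04],[1,0.6,0.72,0.14,-0.06],[1,0.8,0.96,0.14,-0.077],[1,0.8,0.96,0.14,-0.077]]'; python3 -m crank '[[0.6,0.2,0.3,0,0],[0.6,0.2,0.3,0,0],[0.6,0.2,0.3,0,0]]'
python3 - <<'E'
from h import *
s=get_state();print(s["position"],s["tool_rot"],s["ft_force"])
im,c=snap("wrist","w0");X=[[.4188,-.3592,.075],[.449,-.364,.075],[.388,-.3542,.075]]
print(proj(c,X), -np.array(c["R"]).T@np.array(c["t"]))
E
```

```text
time: 0.72
position: [0.3739, -0.4179, 0.2506]
tool_rot: [-3.131, 0.229, -0.002]
ft_force: [-0.9, 0.0, -0.4]
grip_width: 1.0
grip_force: 0.0
time: 1.1
position: [0.4091, -0.3635, 0.2504]
tool_rot: [3.132, -0.243, -0.001]
ft_force: [-1.6, -0.6, 0.7]
grip_width: 0.744
grip_force: 0.0
[ 0.40907631 -0.36345435  0.25035537] [ 3.13181468e+00 -2.42579495e-01 -1.22939410e-03] [-1.59046432 -0.59832201  0.71559038]
[[248.9272378  164.50566327]
 [248.88469929 135.78984162]
 [248.87553536 192.54801712]] [ 0.47485808 -0.37376474  0.41210045]
```

View pics/w0.png

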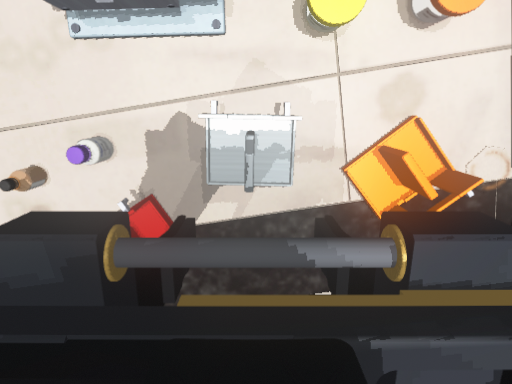

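The wrist view shows the divider from (250,131) to (249,191), within about 4 px of my estimate. I'll refine its centre and yaw.

```bash
python3 - <<'E'
from h import *
c=get_calibration("wrist");im=cv2.imread("pics/w0.png")
g=cv2.cvtColor(im,cv2.COLOR_BGR2GRAY)
r=g[110:195,200:305];print("rowwise divider edges")
m=(r<125).astype(np.uint8)
n,l,st,ce=cv2.connectedComponentsWithStats(m)
i=1+np.argmax(st[1:,4]);print(st[1:],ce[1:])
print(g[160,236:264],g[180,236:264]); print(g[122:140,250],g[184:196,249])
bar=[]
for x in(212,225,238,265,280,292):
    col=g[105:128,x].astype(int);bar.append((x,list(col)))
for b in bar:print(b)
E
```

```text
rowwise divider edges
[[47 21  7  4 22]
 [ 5 38  1  3  3]
 [ 9 43  1 28 28]
 [44 53  5 20 39]
 [90 65  1  4  4]
 [ 8 75  4  1  4]
 [45 76 10  6 37]] [[50.40909091 22.45454545]
 [ 5.         39.        ]
 [ 9.         56.5       ]
 [45.79487179 61.92307692]
 [90.         66.5       ]
 [ 9.5        75.        ]
 [49.02702703 78.78378378]]
[185 185 185 185 185 185 186 186 163 127 166 178 183 189 190 191 182 152
 180 186 187 187 187 187 188 187 188 188] [176 175 176 176 176 176 176 177 141 116 142 173 179 179 179 183 162 141
 171 178 178 178 178 178 178 187 200 202]
[253 253 253 253 253 253 253 249 192 114 114 113 124 164 202 213 212 188] [178 177 155 117 116 116 115 119 165 206 206 206]
(212, [np.int64(252), np.int64(250), np.int64(250), np.int64(250), np.int64(250), np.int64(250), np.int64(250), np.int64(251), np.int64(236), np.int64(220), np.int64(253), np.int64(253), np.int64(248), np.int64(238), np.int64(253), np.int64(253), np.int64(253), np.int64(253), np.int64(253), np.int64(253), np.int64(253), np.int64(253), np.int64(253)])
(225, [np.int64(230), np.int64(228), np.int64(229), np
[... 1010 characters left out ...]
 [np.int64(198), np.int64(228), np.int64(228), np.int64(228), np.int64(228), np.int64(230), np.int64(234), np.int64(234), np.int64(234), np.int64(223), np.int64(190), np.int64(237), np.int64(254), np.int64(253), np.int64(251), np.int64(249), np.int64(253), np.int64(253), np.int64(253), np.int64(253), np.int64(253), np.int64(253), np.int64(253)])
(292, [np.int64(234), np.int64(234), np.int64(234), np.int64(234), np.int64(234), np.int64(234), np.int64(234), np.int64(233), np.int64(234), np.int64(217), np.int64(156), np.int64(226), np.int64(253), np.int64(253), np.int64(244), np.int64(166), np.int64(182), np.int64(176), np.int64(158), np.int64(159), np.int64(158), np.int64(157), np.int64(155)])
```

```bash
python3 -m crank '[[0.6,0.049,0.021,0,-0.003],[0.6,0.049,0.021,-0.2,-0.003],[0.6,0.049,0.021,-0.45,-0.003],[0.6,0.049,0.021,-0.65,-0.003],[0.6,0.049,0.021,-0.75,-0.003]]'; python3 -m crank '[[0.6,0,0,-0.15,0],[0.6,0,0,-0.3,0],[0.6,0,0,-0.3,0]]';python3 -m crank '[[0,0,0,0,0],[0,0,0,0,0],[0,0,0,0,0],[0,0,0,0,0],[0,0,0,0,0]]' 40;python3 -m crank '[[0,0,0,0,0],[0,0,0,0,0],[0,0,0,0,0]]' 40
python3 - <<'E'
from h import *
print(get_state())
E
```

```text
time: 1.78
position: [0.4159, -0.3605, 0.0976]
tool_rot: [-3.127, 0.28, 0.006]
ft_force: [0.5, -0.7, 0.6]
grip_width: 0.599
grip_force: 0.0
time: 2.15
position: [0.4157, -0.3597, 0.038]
tool_rot: [-3.127, 0.279, 0.008]
ft_force: [-0.1, -0.3, -0.2]
grip_width: 0.601
grip_force: 0.0
time: 2.78
position: [0.4192, -0.3592, 0.0408]
tool_rot: [3.129, -0.274, 0.0]
ft_force: [1.1, 4.6, 1.9]
grip_width: 0.114
grip_force: 0.8
time: 3.15
position: [0.4192, -0.3592, 0.0408]
tool_rot: [3.129, -0.274, 0.0]
ft_force: [0.2, 0.5, 3.6]
grip_width: 0.111
grip_force: 40.0
{'time': 3.15, 'joint_positions': array([ 0.86562879,  0.2885806 , -0.23303163,  1.8864448 ,  0.07952775,
        0.97528462, -1.14835766]), 'qd': array([ 0.00077347, -0.00178964, -0.00035087, -0.00060765, -0.00039017,
       -0.00075055, -0.00110643]), 'joint_torque': array([ 1.11983176e-01, -4.03929663e+01, -1.51459035e+00, -2.57656664e+01,
        6.86845835e-02, -4.01120866e-01,  7.16425711e-03]), 'position': array([ 0.41917155, -0.35920439,  0.04081775]), 'tool_rot': array([ 3.12948440e+00, -2.74223442e-01,  1.51587092e-04]), 'ft_force': array([0.21388705, 0.48692795, 3.56789956]), 'torque': array([0.26823678, 0.16919238, 0.04879888]), 'grip_force': 39.99989946372807, 'grip_width': 0.11148596236176311}
```

```bash
python3 -m crank '[[0,0,0,0.15,0],[0,0,0,0.3,0],[0,0,0,0.5,0],[0,0,0,0.6,0],[0,0,0,0.6,0.007]]';python3 -m crank '[[0,0.05,0.15,0,0],[0,0.1,0.3,0,0],[0,0.15,0.45,0,0],[0,0.2,0.6,0,0],[0,0.2,0.6,0,0]]';python3 -m crank '[[0,0,0,0,0],[0,0,0,0,0]]'
python3 - <<'E'
from h import *
s=get_state();print(s["position"],s["tool_rot"])
im,c=snap("wrist","w1")
X=np.array([.597,-.2665,0]);x=np.array([.9916,-.1296,0]);y=np.array([.1296,.9916,0]);z=np.array([0,0,1])
for n,p in dict(bL=(-.02,.092,.01),bR=(-.02,-.092,.01),pL=(0,.076,.166),pR=(0,-.048,.166),sL=(0,.054,.154),sR=(0,-.026,.154)).items():print(n,proj(c,X+p[0]*x+p[1]*y+p[2]*z))
cv2.imwrite("pics/w1b.png",cv2.resize(im[:,:,::-1][0:260],(0,0),fx=1.55,fy=1.55,interpolation=cv2.INTER_CUBIC))
E
```

```text
time: 3.78
position: [0.4196, -0.3598, 0.1619]
tool_rot: [3.133, -0.204, 0.003]
ft_force: [-0.3, -0.3, -3.3]
grip_width: 0.112
grip_force: 40.0
time: 4.4
position: [0.4596, -0.2357, 0.1597]
tool_rot: [-3.134, 0.197, 0.002]
ft_force: [0.1, -0.5, -2.9]
grip_width: 0.111
grip_force: 40.0
time: 4.65
position: [0.4583, -0.2404, 0.1602]
tool_rot: [3.135, -0.208, -0.001]
ft_force: [-0.0, 0.4, -3.1]
grip_width: 0.114
grip_force: 40.0
[ 0.45833962 -0.2403534   0.16016676] [ 3.13453123e+00 -2.08437896e-01 -1.28026954e-03]
bL [[161.90876926  48.44823934]]
bR [[363.07246214  47.8866805 ]]
pL [[ 92.1152593  -70.92696386]]
pR [[385.46100826 -71.94663807]]
sL [[152.83403138 -56.97389746]]
sR [[327.15764297 -57.56782535]]
```

View pics/w1b.png

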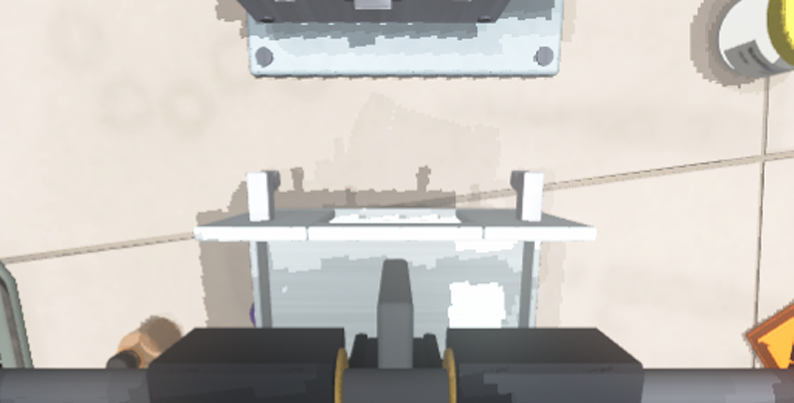

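The base corners measure (161.3,48.4) and (361.3,48.4) in full-picture pixels, which matches my stand pose to about 1 mm. The catch shows at column ~240.6 on row 2, and the tabs at columns 167.7 and 343.9. I'll intersect rays to get d and the tab pose.

```bash
python3 - <<'E'
from h import *
c=get_calibration("wrist");X0=np.array([.597,-.2657,0]);x=np.array([.9916,-.1296,0]);y=np.array([.1296,.9916,0])
im=cv2.imread("pics/w1.png")
for n,p in(("catch",(240.6,3)),("catchL",(356/1.55,3)),("catchR",(392/1.55,3)),("pbL",(268/1.55,13.5)),("pbR",(495/1.55,13.5))):
    o,v=ray(c,p);k=((X0-(.003*x if n[0]=="c" else 0)-o)@x)/(v@x);P=o+k*v-X0;print(n,P@y,P[2])
# tabs: top of necks at shelf z .058; shelf z= .160-.0408
zt=.1602-.0408+.058
for n,p in(("tL",(260/1.55,195/1.55)),("tR",(533/1.55,195/1.55)),("tLend",(258/1.55,172/1.55)),("tRend",(535/1.55,172/1.55)),("barL",(195/1.55,230/1.55)),("barR",(596/1.55,230/1.55))):
    P=onz(c,p,zt+(.012 if n[0]=="b" else 0))-X0;print(n,P@x,P@y)
print(np.hstack([cv2.cvtColor(im,cv2.COLOR_BGR2GRAY)[r,150:340:1][None].T for r in (4,12)]).T.tolist())
s=get_state();P=s["position"]-X0;print("tcp",P@x,P@y,P[2],"yaw",2*np.arctan2(s["tool_rot"][1],s["tool_rot"][0]))
E
```

```text
catch 0.016187829307258775 0.07976570045240322
catchL 0.02370130304808934 0.07984610154991906
catchR 0.007718617582865144 0.07968380478953363
pbL 0.07138622228991619 0.044626763247004875
pbR -0.04514782155518017 0.04337218909349422
tL -0.08116607259130112 0.04579666585873758
tR -0.08139959255007327 -0.033192437013731466
tLend -0.07470032701085107 0.04592343540009569
tRend -0.07493102035912214 -0.03334609023805381
barL -0.08979197416052354 0.06078189321772567
barR -0.09012038945450943 -0.047518315468446023
[[168, 167, 167, 167, 168, 164, 139, 102, 95, 96, 96, 96, 96, 96, 96, 95, 94, 94, 94, 95, 94, 95, 97, 99, 100, 98, 97, 96, 95, 94, 94, 94, 94, 95, 94, 94, 93, 93, 94, 95, 95, 98, 99, 97, 98, 99, 100, 100, 99, 96, 95, 94, 94, 96, 96, 96, 96, 95, 95, 95, 96, 96, 96, 96, 96, 95, 95, 95, 94, 95, 96, 97, 97, 98, 98, 97, 96, 94, 107, 157, 169, 170, 171, 163, 160, 160, 161, 161, 161, 161, 161, 161, 162, 163, 163, 164, 164, 164, 164, 164, 177, 182, 134, 102, 98, 98, 98, 99, 99, 99, 101, 102, 103, 102, 103, 103, 101, 102, 101, 102, 102, 100, 101, 100, 101, 100, 101, 100, 101, 100, 100, 100, 
[... 526 characters left out ...]
5, 96, 97, 97, 97, 97, 97, 97, 97, 98, 96, 95, 95, 95, 97, 97, 98, 99, 99, 98, 97, 97, 96, 95, 96, 95, 96, 96, 96, 96, 96, 96, 96, 95, 95, 95, 95, 95, 96, 99, 100, 100, 99, 98, 97, 97, 97, 98, 100, 100, 100, 100, 102, 102, 103, 103, 103, 104, 104, 103, 102, 102, 103, 103, 102, 103, 103, 103, 103, 103, 103, 102, 101, 100, 101, 101, 101, 102, 103, 103, 102, 101, 101, 101, 102, 101, 100, 100, 100, 103, 104, 105, 102, 102, 102, 103, 102, 103, 102, 103, 103, 78, 83, 89, 82, 72, 73, 73, 82, 101, 93, 104, 103, 104, 188, 218, 219, 220, 221, 221, 221, 225, 225, 225, 225, 225, 222, 151, 151, 151, 152, 158, 220]]
tcp -0.14069402705716977 0.007256393559279765 0.16026310731302268 yaw -0.13275439559238297
```

```bash
python3 -m crank '[[0,0.08,0.005,-0.06,0],[0,0.16,0.005,-0.12,0],[0,0.24,0.005,-0.145,0],[0,0.3,0.005,-0.145,0],[0,0.339,0.005,-0.145,0]]';python3 -m crank '[[0,0,0,0,0],[0,0,0,0,0]]'
python3 - <<'E'
from h import *
s=get_state();X0=np.array([.597,-.2657,0]);x=np.array([.9916,-.1296,0]);y=np.array([.1296,.9916,0])
P=s["position"]-X0;print("tcp",P@x,P@y,P[2],"yaw",2*np.arctan2(s["tool_rot"][1],s["tool_rot"][0]),s["ft_force"])
im,c=snap("wrist","w2")
for n,p in dict(pL=(0,.078,.166),pR=(0,-.046,.166),sL=(0,.056,.154),sR=(0,-.024,.154),sLb=(0,.056,.12)).items():print(n,proj(c,X0+p[0]*x+p[1]*y+[0,0,p[2]]))
cv2.imwrite("pics/w2b.png",cv2.resize(im[:,:,::-1][0:200,60:420],(0,0),fx=2.2,fy=2.2,interpolation=cv2.INTER_CUBIC))
E
```

```text
time: 5.32
position: [0.5278, -0.2384, 0.132]
tool_rot: [3.135, -0.206, 0.001]
ft_force: [-0.1, 0.5, -3.7]
grip_width: 0.11
grip_force: 40.0
time: 5.58
position: [0.5265, -0.2384, 0.1318]
tool_rot: [3.134, -0.206, -0.0]
ft_force: [0.9, -0.3, -1.9]
grip_width: 0.116
grip_force: 40.0
tcp -0.07339750833298088 0.017913964044337892 0.13181036311527428 yaw -0.13115783103719908 [ 0.87436587 -0.33398684 -1.93388943]
pL [[98.18838593 91.30325115]]
pR [[419.35919874  90.93238559]]
sL [[163.73127107  92.71223227]]
sR [[353.14708546  92.49141868]]
sLb [[181.63343544  96.01399384]]
```

View pics/w2b.png

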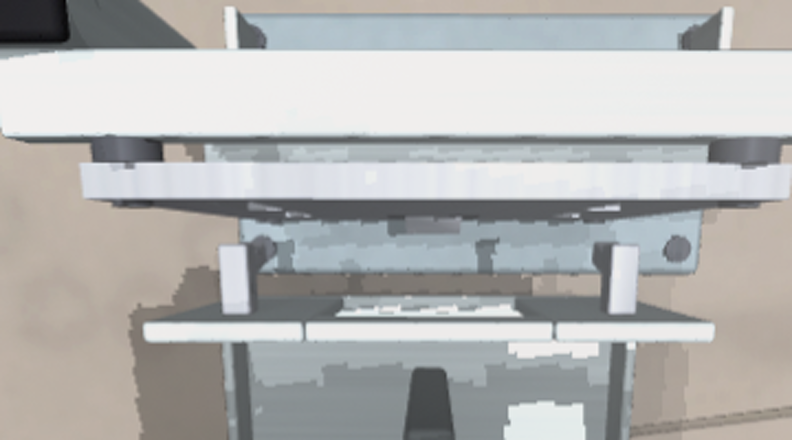

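Panel top spans columns 96.8–419.5 with its front edge at row 90.5, and the tabs sit at columns 166.6 and 343.4. I'll put both in the stand frame.

```bash
python3 - <<'E'
from h import *
c=get_calibration("wrist");X0=np.array([.597,-.2657,0]);x=np.array([.9916,-.1296,0]);y=np.array([.1296,.9916,0])
T=lambda a,b:(60+(a-.6)/2.2,(b-.6)/2.2)
def sh(n,p,z):
    P=onz(c,p,z)-X0;print(n,np.round([P@x*1e3,P@y*1e3],1))
sh("pL",T(81,198),.166);sh("pR",T(791,199),.166)
z=.091
for n,a,b,h in(("tL",234.5,280,.058),("tR",623.5,280,.058),("tLe",234,247,.058),("tRe",624,247,.058),("barL",144,341,.070),("barR",713,341,.070),("barLr",144,322,.07),("barRr",713,322,.07)): sh(n,T(a,b),z+h)
for n,p in(("catch",T(425,225)),):
    o,v=ray(c,p);k=((X0-.002*x-o)@x)/(v@x);P=o+k*v-X0;print(n,P@y,P[2])
E
```

```text
pL [ 0.5 78.5]
pR [  0.2 -46. ]
tL [-14.6  57.2]
tR [-14.7 -22.1]
tLe [-8.  56.8]
tRe [ -8.1 -21.8]
barL [-25.4  72. ]
barR [-25.5 -36.7]
barLr [-21.7  71.6]
barRr [-21.9 -36.4]
catch 0.018670037086209023 0.06654142619899545
```

```bash
python3 -m crank '[[0,0,-0.005,0,0],[0,0.015,-0.007,0,0],[0,0.03,-0.009,0,0],[0,0.04,-0.01,0,0],[0,0.045,-0.011,0,0]]';python3 -m crank '[[0,0,0,0,0],[0,0.005,-0.001,0,0],[0,0.01,-0.001,0,0],[0,0.01,-0.001,0,0]]'; python3 - <<'E'
from h import *
s=get_state();X0=np.array([.597,-.2657,0]);x=np.array([.9916,-.1296,0]);y=np.array([.1296,.9916,0])
P=s["position"]-X0;print("tcp",P@x,P@y,P[2],s["ft_force"],s["torque"])
E
```

```text
time: 6.25
position: [0.5361, -0.2403, 0.1315]
tool_rot: [-3.135, 0.205, 0.0]
ft_force: [0.3, -0.7, -1.8]
grip_width: 0.114
grip_force: 40.0
time: 6.75
position: [0.5379, -0.2406, 0.1316]
tool_rot: [3.135, -0.205, -0.0]
ft_force: [0.4, 0.2, -1.9]
grip_width: 0.111
grip_force: 40.0
tcp -0.06182141667299325 0.017257182286557822 0.1315915812229285 [ 0.41551905  0.2445917  -1.9124384 ] [0.02891342 0.05209059 0.01949773]
```

```bash
python3 -m crank '[[0,0.005,-0.001,0,0],[0,0.01,-0.001,0,0],[0,0.015,-0.002,0,0],[0,0.015,-0.002,0,0]]';python3 -m crank '[[0,0.005,-0.001,0,0],[0,0.01,-0.002,0,0],[0,0.015,-0.002,0,0],[0,0.015,-0.002,0,0]]'; python3 - <<'E'
from h import *
s=get_state();X0=np.array([.597,-.2657,0]);x=np.array([.9916,-.1296,0]);y=np.array([.1296,.9916,0])
P=s["position"]-X0;print("tcp",P@x,P@y,P[2],s["ft_force"],s["torque"])
im,c=snap("wrist","w3")
cv2.imwrite("pics/w3b.png",cv2.resize(im[:,:,::-1][0:200,60:420],(0,0),fx=2.2,fy=2.2,interpolation=cv2.INTER_CUBIC))
E
```

```text
time: 7.25
position: [0.5409, -0.241, 0.1316]
tool_rot: [3.135, -0.205, -0.0]
ft_force: [-0.7, -0.1, -2.4]
grip_width: 0.113
grip_force: 40.0
time: 7.75
position: [0.5439, -0.2414, 0.1316]
tool_rot: [-3.135, 0.205, 0.0]
ft_force: [0.6, 1.0, -2.3]
grip_width: 0.113
grip_force: 40.0
tcp -0.055769796327181896 0.017263090372653583 0.1315785889572092 [ 0.56210796  1.04523519 -2.25372595] [ 0.06483982  0.031925   -0.05284364]
```

View pics/w3b.png

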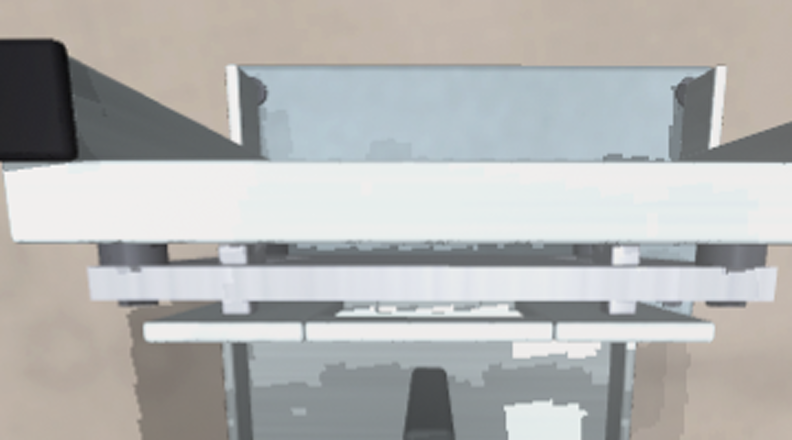

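Both tabs show behind the panel at (233,253) and (625,253), so they are through the slots. I'll close the gap to about 1.5 mm, then lower.

```bash
python3 -m crank '[[0,0.007,-0.001,0,0],[0,0.013,-0.002,0,0],[0,0.013,-0.002,0,0],[0,0.013,-0.002,0,0]]';python3 -m crank '[[0,0,0,-0.01,0],[0,0,0,-0.02,0],[0,0,0,-0.03,0],[0,0,0,-0.04,0],[0,0,0,-0.04,0]]'; python3 - <<'E'
from h import *
s=get_state();X0=np.array([.597,-.2657,0]);x=np.array([.9916,-.1296,0]);y=np.array([.1296,.9916,0])
P=s["position"]-X0;print("tcp",P@x,P@y,P[2],s["ft_force"],s["torque"])
E
```

```text
time: 8.3
position: [0.5464, -0.2418, 0.1316]
tool_rot: [3.135, -0.205, -0.0]
ft_force: [0.0, 0.4, -3.6]
grip_width: 0.112
grip_force: 40.0
time: 8.93
position: [0.5456, -0.2418, 0.1235]
tool_rot: [-3.135, 0.206, 0.003]
ft_force: [-3.0, 0.8, -0.3]
grip_width: 0.11
grip_force: 40.0
tcp -0.05408429977069337 0.016995326878042283 0.12347623225903055 [-3.01200808  0.75072417 -0.29920633] [0.11442122 0.90202953 0.0552838 ]
```

```bash
python3 -m crank '[[0,0,0,-0.007,0],[0,0,0,-0.014,0],[0,0,0,-0.02,0],[0,0,0,-0.02,0]]';python3 -m crank '[[0,0,0,-0.007,0],[0,0,0,-0.014,0],[0,0,0,-0.014,0]]'; python3 - <<'E'
from h import *
s=get_state();X0=np.array([.597,-.2657,0]);x=np.array([.9916,-.1296,0]);y=np.array([.1296,.9916,0])
P=s["position"]-X0;print("tcp",P@x,P@y,P[2],s["ft_force"],s["torque"])
E
```

```text
time: 9.43
position: [0.5447, -0.2419, 0.1189]
tool_rot: [-3.135, 0.206, 0.006]
ft_force: [-5.9, 1.0, -0.2]
grip_width: 0.109
grip_force: 40.0
time: 9.8
position: [0.5453, -0.2419, 0.1161]
tool_rot: [-3.135, 0.206, 0.004]
ft_force: [-5.3, 0.3, -2.3]
grip_width: 0.113
grip_force: 40.0
tcp -0.054318771518052415 0.01693782574058509 0.11609620796908351 [-5.32916444  0.26953252 -2.29223909] [0.16624843 1.41309166 0.04085989]
```

```bash
python3 -m crank '[[0,0,0,-0.007,0],[0,0,0,-0.014,0],[0,0,0,-0.014,0]]';python3 -m crank '[[0,0,0,-0.005,0],[0,0,0,-0.005,0]]';python3 -m crank '[[0,0,0,-0.005,0],[0,0,0,-0.005,0]]';python3 -m crank '[[0,0,0,-0.005,0],[0,0,0,-0.005,0]]'
```

```text
time: 10.18
position: [0.547, -0.2417, 0.1135]
tool_rot: [-3.135, 0.205, -0.002]
ft_force: [-0.8, -0.3, -4.9]
grip_width: 0.112
grip_force: 40.0
time: 10.42
position: [0.5474, -0.2417, 0.1133]
tool_rot: [3.135, -0.205, 0.003]
ft_force: [-0.1, -0.6, -3.5]
grip_width: 0.115
grip_force: 40.0
time: 10.68
position: [0.5467, -0.2418, 0.1121]
tool_rot: [3.135, -0.205, 0.001]
ft_force: [0.0, -0.9, -2.9]
grip_width: 0.113
grip_force: 40.0
time: 10.92
position: [0.5465, -0.2418, 0.1109]
tool_rot: [3.135, -0.205, -0.0]
ft_force: [1.0, 0.6, -2.7]
grip_width: 0.113
grip_force: 40.0
```

```bash
python3 -m crank '[[0,0,0,-0.004,0],[0,0,0,-0.004,0]]';python3 -m crank '[[0,0,0,-0.004,0],[0,0,0,-0.004,0]]'
```

```text
time: 11.18
position: [0.5466, -0.2419, 0.1106]
tool_rot: [3.135, -0.205, 0.0]
ft_force: [-1.5, 0.8, 0.4]
grip_width: 0.11
grip_force: 40.0
time: 11.42
position: [0.5466, -0.2419, 0.1103]
tool_rot: [3.134, -0.206, 0.001]
ft_force: [-3.9, 0.8, 4.3]
grip_width: 0.117
grip_force: 40.0
```

It has bottomed out gently, at +7 N of upward reaction. I'll release and retreat upward and back.

```bash
python3 -m crank '[[0.1,0,0,0.004,0],[0.45,0,0,0.004,0],[0.45,0,0,0.004,0],[0.45,0,0,0.004,0],[0.45,0,0,0.004,0]]';python3 -m crank '[[0.45,0,0,0.1,0],[0.45,0,0,0.3,0],[0.45,0,0,0.5,0],[0.45,-0.2,0,0.6,0],[0.45,-0.2,0,0.6,0]]'; python3 -m crank '[[0.45,-0.3,0,0,0],[0.45,-0.3,0,0,0],[0.45,-0.3,0,0,0],[0.45,-0.3,0,0,0]]'
python3 - <<'E'
from h import *
im,c=snap("scene","s4");iw,_=snap("wrist","w4")
a=cv2.resize(im[130:260,140:280],(560,520),interpolation=cv2.INTER_CUBIC)[:,:,::-1]
cv2.imwrite("pics/e0.png",a)
E
```

```text
time: 12.05
position: [0.5465, -0.2418, 0.11]
tool_rot: [-3.135, 0.205, 0.0]
ft_force: [0.2, 0.3, -0.2]
grip_width: 0.42
grip_force: 0.0
time: 12.68
position: [0.5061, -0.2432, 0.2342]
tool_rot: [3.131, -0.209, 0.007]
ft_force: [0.0, -0.8, 0.3]
grip_width: 0.454
grip_force: 0.0
time: 13.18
position: [0.4478, -0.2415, 0.2306]
tool_rot: [-3.135, 0.203, -0.002]
ft_force: [0.4, -1.0, -1.1]
grip_width: 0.45
grip_force: 0.0
```

View pics/e0.png

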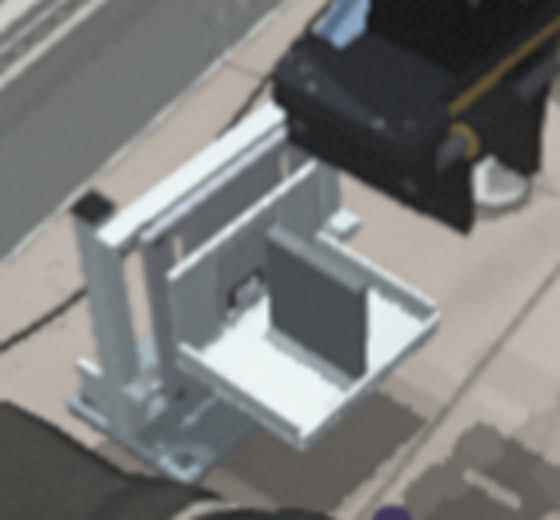

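View pics/w4.png

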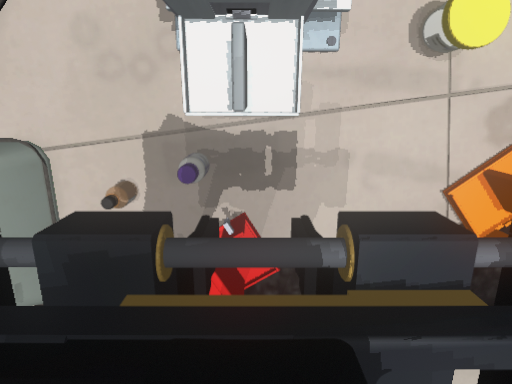

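The shelf hangs level and square, with the catch showing above its low bar at (245,290). The arm is clear and the bystanders are standing, so I'm handing it in.

```bash
python3 -c "
from bench import close_job; print(close_job())"
```

```text
the job is handed in; nothing more can be done
None
```

The shelf hangs in the top slots, pushed down until it seated and let go, and the last pictures and force readings indicate the catch has snapped over its low bar; the job is handed in, and the hand-in returned no verdict.

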